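# Load a resin cartridge into the bench dispenser

### The job

Load the white resin cartridge lying on the table into the grey bench dispenser: slide it straight down, sideways on, into the slotted plate, its eared flange behind the plate and its nozzle forward, until the barrel is fully down in both slots, and let go. Then run the thrust rod forward by its black paddle until it bears on the hidden piston and presses the flange firmly (10 to 15 N) against the slotted plate, and leave it so. Work by feel, never pressing the cartridge with over 20 N, and leave everything else where it is.

Things in the scene. Friction and masses are not known exactly. Their poses are not given: they have to be found in the camera images.
- dispenser: Grey bench dispenser, screwed down. Origin on the table under seat; x = the way the nozzle of a loaded cartridge points, y left of that, z up. Base plate 12 mm high, 92 mm wide, x -210 to +115 mm. Rod guide block x -105 to -78 mm, 44 mm wide, top with screw heads at z 75 mm. Slotted plate at x 0 to 8, keeper behind it, nose cradle ahead.
- seat (a point): On the slot's axis, 55 mm above the table, in the back face of the upright aluminium slotted plate (8 mm thick, 72 wide); axes as dispenser. U slot open at the top, 34 mm wide, its bottom 16 mm below this point, walls straight to 11 mm above it, then sloping out to a 54 mm mouth 27 mm above it. A loaded cartridge pressed home has its origin here and x parallel.
- flange_space (a point): Middle of the 10 mm space (along x) between keeper and slotted plate, 5 mm behind the seat; axes as dispenser. The flange goes down into it from above. Keeper: plate 5 mm thick, front face 5 mm behind this point, with a 28 mm slot for the rod; its top, from 11 to 28 mm above this point, is bent back by 10 mm as a lead-in.
- leaf_springs (a point): On the axis at the front of the leaf springs: two steel leaves, 26 mm left and right, stand 7 mm out from the slotted plate into the flange space, sloping back to the plate from 3 to 23 mm above the axis. The flange has to be pushed down past them (2 to 8 N; its weight is not enough). They then hold it back on the keeper, 5 mm short of the plate; pressing it flat to the plate takes some 6 N.
- nose_cradle (a point): On the slot's axis in the middle of the nose cradle, a lower aluminium plate 8 mm thick, 72 mm wide, 86 mm ahead of the seat; axes as dispenser. Slot 34 mm wide, its bottom 16 mm below this point, its mouth sloping out up to 13 mm above it. It carries the front of the barrel.
- pusher: 12 mm steel thrust rod with a black paddle at its rear. Origin on its axis, 55 mm above the table, in the paddle's middle; x = forward, z up. Slides along x only; a brake holds it where it is left and drags with about 9 N. Its pressing end (18 mm disc) is 140 mm ahead of the origin and enters the cartridge's open rear. Starts 167 to 185 mm behind the seat; can go on to 107 mm behind it.
- paddle (a point): Middle of the paddle's rear face, 95 mm above the table; axes as pusher (x forward). The paddle is 12 mm thick along x, 44 mm wide and reaches from 47 to 115 mm above the table; push it here or pinch it from above. Pressing the piston with 10 to 15 N takes 19 to 24 N here, as the brake drags with 9 N; let go, the brake keeps up to 9 N on the piston.
- cartridge: White cartridge, blue cap, 90 to 180 g, lying on the table, axis 16 mm up. Origin on the axis in the front face of the flange; x to the nozzle, z up; x within 0.5 rad of the dispenser's x. Flange at the rear, x -5 to 0: two flat ears, 54 mm over them along y, 32 mm high. Barrel 32 mm thick to x 103, cap (18 mm) to x 134 mm. Bear on it or press it with no more than 20 N.
- cartridge_grip (a point): On the barrel's axis 42 mm ahead of the flange's front face; axes as cartridge. Grip across the barrel here: loaded, it lies free between slotted plate and nose cradle. The barrel's rear is open (22 mm bore). The black piston inside lies 10 to 30 mm in from the rear end, not to be seen from outside; it does not move under allowed pushes.
- spare_cartridge: Grey spare cartridge with a red cap, standing upright on its flange, 139 mm high; bystander. Origin at the centre of its underside.
- crusted_pot: Crusted grey mixing pot, 92 x 104 x 89 mm; bystander. Origin at the centre of its underside.
- film_carton: Long green and white carton, 46 x 165 x 42 mm (165 along its y); bystander. Origin at the centre of its underside.
- worn_disc: Brown worn cutting disc, 87 mm across, 8 mm thick; bystander. Origin at the centre of its underside.
- tape_roll: Roll of tan tape lying flat, 104 mm across, 25 mm high; bystander. Origin at the centre of its underside.
- green_slab_a: Pale slab of glass, 64 x 92 x 22 mm; bystander. Origin at the centre of its underside.
- marker_a: Red and white marker pen, 135 mm long, 16 mm thick; bystander. Origin at the centre of its underside.
- teal_heart: Small pale glass heart, 35 x 36 x 14 mm; bystander. Origin at the centre of its underside.

How it is judged:
On the way, in this order (a step that is already met when the one before it is completed fails the run):
1. the cartridge is down in the slot, its flange between keeper and slotted plate, and let go (z of cartridge in the frame of seat between -0.0025 and 0.0025 m and y of cartridge in the frame of seat between -0.0025 and 0.0025 m and x of cartridge in the frame of seat between -0.008 and 0.0015 m and angle between the x axis of cartridge and the x axis of seat, either way round below 0.06 rad and contact force between the fingers and cartridge below 0.2 N), for 0.2 s.
2. the rod bears on the piston and presses the flange firmly up against the slotted plate (contact force between pusher and cartridge above 7 N and x of cartridge in the frame of seat above -0.0015 m), for 0.2 s.
At the end, for the whole second after the job is handed in: Flange behind the slotted plate and against it (cartridge origin within 1.5 mm of the seat along x, 2.5 mm across and in height; axes parallel within 0.06 rad), the rod still bearing on the piston with over 7 N, the cartridge at rest (all of step 2 and z of cartridge in the frame of seat between -0.0025 and 0.0025 m and y of cartridge in the frame of seat between -0.0025 and 0.0025 m and x of cartridge in the frame of seat below 0.0015 m and angle between the x axis of cartridge and the x axis of seat, either way round below 0.06 rad and linear speed of cartridge below 0.01 m/s); the robot touches nothing.
It fails at once if the rod presses the cartridge with over 22 N, or the contacts of the cartridge with the dispenser, its springs and its rod add up to over 45 N (a push of some 20 N makes them some 40 N) (contact force between pusher and cartridge above 22 N or contact force between cartridge and dispenser above 45 N).
It fails at once if a bystander is moved by more than 20 mm (distance of any of spare_cartridge, crusted_pot, film_carton, worn_disc, tape_roll, green_slab_a, marker_a, teal_heart from where it was at the start of the episode above 0.02 m).
It also fails if it takes over 72 s, if anything falls off the work surface, if the arm or the gripper's body presses on something with over 40 N, if the wrist force passes 120 N, or if a joint passes its speed limit or range.

### The arm

A 6-joint arm with a two-finger parallel gripper is mounted at the origin on a cart in front of the work surface, level with it; the furniture and walls round the work are solid. World frame = base frame: x ahead of the robot, y to its left, z up, the work surface at z = 0. Lengths are in m, angles in rad, forces in N, time in s.
With the tool pointing down it reaches from about 0.35 to 0.775 m from the base axis. Payload 5.5 kg.
Tool frame: the origin (TCP) lies midway between the tips of the shut fingers; the grasp point (between the pads) lies env.tcp_to_grasp behind it (env.tcp_to_grasp is the distance from the TCP to the grasp point, in m); z points along the fingers, y is the line along which they close (so a half turn about z gives the same grasp; the last joint's range is limited). The gripper opens to 85 mm and grips with 20 to 120 N. Pads are 22 mm wide; open, the fingers measure 114 mm over their backs; the gripper's body (76 mm by 85 mm) begins 54 mm behind the grasp point. The pads swing forward as they close: fully open they stand 13 mm farther back than shut.
Start: joints at [-1.468, 0.313, 0.046, 1.304, 0, 1.431], TCP at [0.138, -0.558, 0.231] pointing down, gripper open.
Joint ranges: [-2.76, 2.76], [-0.86, 1.69], [-1.03, 1.26], [-2.2, 2.34], [-1.47, 1.5], [-3.14, 3.14]. Speed limits (rad/s): [2.57, 2.57, 3.14, 3.14, 3.14, 3.14].

### API

Orientations are given as [roll, pitch, yaw] about the fixed x, y, z axes, in that order (R = Rz(yaw) Ry(pitch) Rx(roll)).
In Python, from cell import sensors, vision, env gives the robot as it stands.
- The arm moves only by the tool move_arm, never from a script. Its argument "plan" is a list of rows, each a list of 5 numbers: the opening, from 0 (shut) to 1 (fully open), then the shift along the tool's x, y, z scaled (see below), then the turn about the tool's z scaled (see below). In form: [[fingers, tx, ty, tz, twist], ...]. A call has 1 to 8 rows; each row shifts and turns the commanded pose from where the row before left it, along the tool's axes as they then stand; what a row does not reach is not made up. The controller multiplies each number of a shift by 0.2 m and each number of a turn by pi/4 rad. A row lasts 1/10 s, in which the tool goes at most 50 mm and 8.59 degrees, less where a joint would pass 70% of its speed; a pose out of reach is approached as far as the arm can. A call with a number of a shift or a turn outside -1 to 1 is refused whole. A call with a gripper value outside its range is refused whole. The fingers move at their own pace and stop on an object; "newtons" is the grip in N (left out, the last holds). Time passes only in rows, so rows that do not move let the fingers close. It gives the time, the measured TCP pose, the force, the opening and the grip force at its end, in the units of the state.
- sensors.sense(): the state, without advancing time (a new reading comes with each control period).
- vision.get_image(name): name is "scene" or "top"; returns (picture, depth): 420x560x3 uint8, blue, green, red; 420x560 float32, m along the optical axis (not along the pixel's ray), 0 where there is no reading.
- vision.camera_model(name): a dict with "mtx" (3x3 intrinsics, pixels), "D" ([k1, k2, p1, p2, k3] as OpenCV has them; the pictures are not rectified), "origin" and "orientation" of the camera in the world. Camera axes: x right, y down, z forward; pixel columns grow to the right and rows downward; lengths in m; the calibration is good to about 2 mm. A picture is of the moment at which its call begins. camera_model takes no time and is no camera call.
- env.finish_job(): hands the job in; it is judged then, once.
The state is a dict: "time_s": time; "qpos": joint angles; "qvel": joint speeds; "joint_efforts": joint torques, N m; "ee_pos": TCP position; "orientation": TCP orientation; "contact_force": force on the tool from outside, world axes, zero at the start; "ft_torque": the same for the moment, N m; "width": finger opening in m; "grip_force": force on a finger pad.
Only numpy, scipy, OpenCV 4.12 (cv2) and the standard library are available. Lean on these libraries where they do the work, as an engineer would, in place of code of your own. Each camera call takes 0.05 s, during which the arm holds its last target. There are 200 camera calls.

## Working session

There is one attempt and no reset: what is moved stays moved. The work goes in short steps, Python scripts to look and compute and a tool call to move; the robot and the scene stay as the last step left them, time stands still between calls to the robot, and variables do not carry over. Pictures are saved under pics/ and viewed, at most 10 in all, crops included, and the job is handed in when it is done.

Besides the shell and the picture viewer there is one more tool, called after "Emit:" by a JSON object that holds its "api" and its "payload", one argument or row to a line. move_arm: Moves the arm, as the interface text tells. Shifts and turns lie within -1 to 1; 1 stands for 0.2 m of shift or pi/4 rad of turn. Its arguments: {"type":"object","properties":{"plan":{"type":"array","items":{"type":"array","items":{"type":"number"}}},"newtons":{"type":"number"}},"required":["plan"]}

```bash
mkdir -p pics; cat > h.py <<'E'
import numpy as np, cv2
from scipy.spatial.transform import Rotation as R
from cell import sensors, vision, env
def grab(n):
    im,d=vision.get_image(n); m=vision.camera_model(n); np.savez(f'{n}.npz',im=im,d=d); return im,d,m
def rot(o):
    o=np.array(o,float)
    return R.from_euler('xyz',o).as_matrix() if o.shape==(3,) else (o if o.shape==(3,3) else R.from_quat(o).as_matrix())
def cloud(d,m):
    h,w=d.shape; u,v=np.meshgrid(np.arange(w),np.arange(h))
    p=cv2.undistortPoints(np.stack([u,v],-1).reshape(-1,1,2).astype(np.float64),np.array(m['mtx'],float),np.array(m['D'],float)).reshape(h,w,2)
    c=np.dstack([p,np.ones((h,w))])*d[...,None]
    P=c@rot(m['orientation']).T+np.array(m['origin']); P[d==0]=np.nan
    return P
E
python3 - <<'E'
from h import *
for n in('top','scene'):
    im,d,m=grab(n); cv2.imwrite(f'pics/{n}1.png',cv2.resize(im,(784,588))); print(n,m)
print(env.tcp_to_grasp,sensors.sense())
E
```

```text
top {'mtx': array([[483.47429771,   0.        , 277.98541513],
       [  0.        , 483.47429771, 209.86377532],
       [  0.        ,   0.        ,   1.        ]]), 'D': array([-0.12929738,  0.        ,  0.        ,  0.        ,  0.        ]), 'origin': array([ 0.38617632, -0.12334906,  1.60510615]), 'orientation': array([-3.06288978e+00, -1.77032217e-03, -1.59816954e+00])}
scene {'mtx': array([[513.57693631,   0.        , 280.805704  ],
       [  0.        , 513.57693631, 198.90322907],
       [  0.        ,   0.        ,   1.        ]]), 'D': array([-0.17154042,  0.        ,  0.        ,  0.        ,  0.        ]), 'origin': array([-0.25109469, -1.11373922,  0.81186771]), 'orientation': array([-2.08977143, -0.01924253, -0.66861336])}
0.0187 {'time_s': 0.1, 'qpos': array([-1.46762679e+00,  3.13937395e-01,  4.50945793e-02,  1.30363968e+00,
       -8.19774453e-06,  1.43119171e+00]), 'qvel': array([-8.60298439e-04,  1.18659757e-04,  2.60222810e-03,  3.38022545e-03,
        2.59741245e-04,  2.14638534e-05]), 'joint_efforts': array([ 4.52131731e-03, -4.81726062e+01,  2.99243474e+01,  1.26649736e-02,
       -2.38806939e-05,  2.22803259e-06]), 'ee_pos': array([ 0.1381645, -0.5576677,  0.230492 ]), 'orientation': array([-3.13992175e+00, -2.26515321e-04,  2.42773973e-01]), 'contact_force': array([ 0.16109961, -0.25042255,  0.674662  ]), 'ft_torque': array([-0.01774416, -0.02484613, -0.03254654]), 'grip_force': 0.0, 'width': 0.08545107031567183}
```

View pics/top1.png

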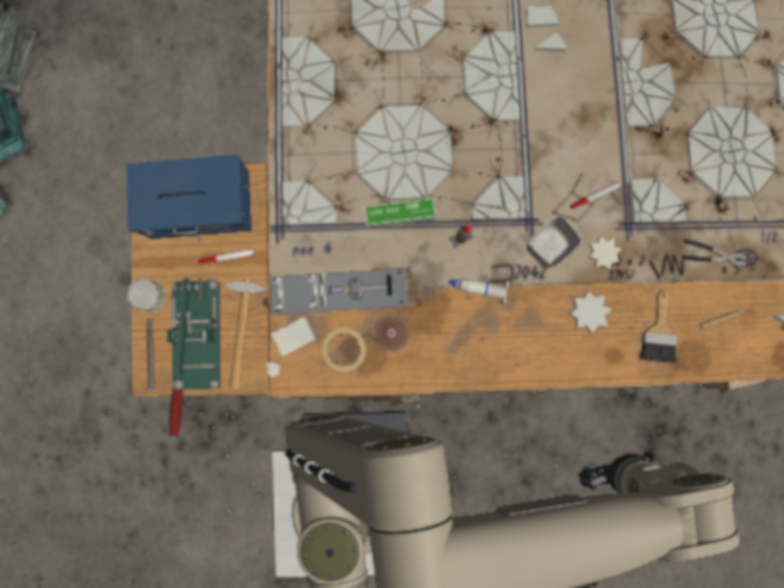

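View pics/scene1.png

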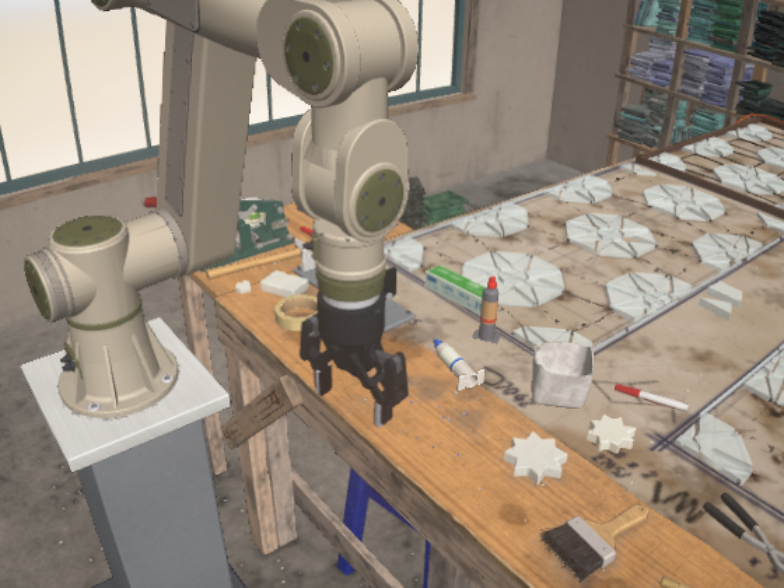

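The top view shows the dispenser at about (270–408, 268–312), with its nozzle side to the left (+y), and the cartridge at (448–508, 278–302). The tape, disc, pot and spare are close by. In the scene view the arm hides part of the dispenser.

```bash
python3 - <<'E'
from h import *
z=np.load('top.npz'); m=vision.camera_model('top'); P=cloud(z['d'],m); im=z['im']
c=im[180:260,185:375]; cv2.imwrite('pics/crop1.png',cv2.resize(c,None,fx=4.2,fy=4.2,interpolation=cv2.INTER_CUBIC))
t=P[225:245,300:360].reshape(-1,3); print('table z',np.nanmedian(t[:,2]),np.nanstd(t[:,2]))
np.set_printoptions(linewidth=250,precision=3,suppress=True)
print('heights mm'); 
for v in range(188,228,2): print(v,' '.join('%3d'%(1000*x) if x==x else ' na' for x in P[v,190:296:2,2]))
for v,u in((190,190),(190,295),(225,190),(225,295)): print(v,u,P[v,u])
Q=P[192:222,315:370].reshape(-1,3); k=(Q[:,2]>.012)&(Q[:,2]<.06); Q=Q[k]; print(len(Q),Q.mean(0),Q.min(0),Q.max(0))
mu=Q[:,:2].mean(0);U,S,V=np.linalg.svd(Q[:,:2]-mu,full_matrices=False); a=V[0]*np.sign(V[0,1]); print(a,np.degrees(np.arctan2(a[1],a[0])),((Q[:,:2]-mu)@a).min(),((Q[:,:2]-mu)@a).max())
E
```

```text
table z -0.0001477393353266354 0.0037583500466787847
heights mm
188  -4   1  -4   4   0   4   3   6   1   0   2  -4  -1   2   2  -2   0   1   6   2  -3  -4   6   2   2   2   0   0   8  -2   0   0  -2   1   7   3   4   5   0   1  -1   5   0  -1   5  -1  10   4  -2   5  -3   2   0
190   0  -5   1   3   0  -2   3   1   6   0   7  -2   2   1   2   0   1  -1  -1   6   2   6   6  -6   6   0   3  -2   1   2  -3   3   1  -4  -1   4   0   1   2   0   8   3   1  -2  -1  -1   6   3   6   0   1   0   1
192   2   1   0   0   1  -2   1   9  -4   2  -1   4  -2   2   2   0  -2   0   0  -6   2   1   2  -6   5   4   2   2   1  -7  -7   0   1   6  -3   0   5   5  13  na   9  15  13  13  15  14  13  13  11  15   6   3   0
194  -5   0   5   0  -4  -1   1   6   7   1   5  -4  -3   6   1   0  -2   5  -8   2   1   2   8  13  12   7  16  13   6  15  16  14   4  17   7  13   7  14  14  15  19  14   9  12  11  12  11  11  11   3   0  -2   1
196   0  -2  -1  -2   2  -2  -1   9   9   7   5  11   8   1  16   3  78  77  19  11  78  14   9  12  12  12  13  15  18  10  18   8   7  16   8   3  13  16  11  12   8   7 
[... 2853 characters left out ...]
24  -5   1   7  10  11   2  -2  -1  -2   3   9  -1  -3   1  -4   2  -2  -2   4   3  -3   0   1  -2  -7  -4   3   0   3  -1  -1   3  -4   0   2   4   5  -1  -2   1  -2   0   1   0   2  -3  -2  -2  -3  -3  -3  -3  -6
226   5  -1   3   1   0   1   0  -1  -4  -5  -2  -5  -2  28   3   0   6   0  -6  -1  -1  10  -5  -1  -3   0   3   0   3  -9   1  -2   0   0  -5  -7   7   2  -5   5  -2   1   0   6   2  -1  -2   4   9   4  -3  -6  -7
190 190 [ 0.588  0.164 -0.   ]
190 295 [ 0.577 -0.188  0.007]
225 190 [ 0.47   0.165 -0.001]
225 295 [ 0.461 -0.185 -0.001]
381 [ 0.521 -0.343  0.028] [ 0.483 -0.433  0.013] [ 0.546 -0.269  0.042]
[0.218 0.976] 77.39125464597647 -0.08519863232391993 0.07699360588015687
```

View pics/crop1.png

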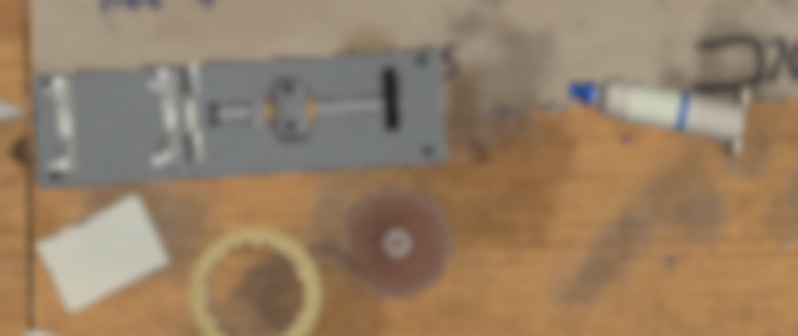

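The crop shows the cradle at (62,125), slotted plate and keeper at (160–195,115), guide block at (290,110), paddle at (390,98), and the cartridge from its flange at (742,120) to its blue tip at (575,93). I'll fit height models of the dispenser and cartridge to the depth.

```bash
cat > fit.py <<'E'
from h import *
from scipy.optimize import minimize
def hd(x,y,px):
    a=abs(y); h=np.zeros_like(x)
    def put(k,v): h[k]=np.maximum(h[k],v if np.isscalar(v) else v[k])
    put((x>-210)&(x<115)&(a<46),12.)
    put((x>-105)&(x<-78)&(a<22),72.)
    slot=np.where(a<17,39.,np.minimum(66+(a-17)*1.6,82))
    put((x>0)&(x<8)&(a<36),slot)
    put((x>82)&(x<90)&(a<36),np.where(a<17,39.,np.minimum(60+(a-17)*1.6,68)))
    put((x>-25)&(x<-10)&(a>14)&(a<36),np.where(x<-15,82+(x+25)*-1.6,66.))
    put((x>px-6)&(x<px+6)&(a<22),115.)
    put((x>px)&(x<px+140)&(a<6),60.)
    return h
def hc(x,y):
    a=abs(y); h=np.zeros_like(x); c=lambda r:16+np.sqrt(np.maximum(r*r-a*a,0))
    h=np.where((x>0)&(x<103)&(a<16),c(16),h); h=np.where((x>=103)&(x<134)&(a<9),c(9),h)
    return np.where((x>-5)&(x<=0)&(a<27),32.,h)
def loc(P,p):
    d=P[:,:2]*1000-p[:2]; c,s=np.cos(p[2]),np.sin(p[2]); return d[:,0]*c+d[:,1]*s,-d[:,0]*s+d[:,1]*c
def fit(f,P,p0,n):
    def cost(p):
        x,y=loc(P,p); r=np.abs(P[:,2]*1000-f(x,y,*p[3:])); return np.mean(np.minimum(r,15.)**2)
    best=None; rng=np.random.default_rng(0)
    for i in range(n):
        s=np.array(p0)+rng.normal(size=len(p0))*np.array([5,5,.04,5][:len(p0)])*(i>0)
        S=np.vstack([s]+[s+e for e in np.diag([8,8,.06,8][:len(p0)])])
        r=minimize(cost,s,method='Nelder-Mead',options=dict(initial_simplex=S,xatol=.02,fatol=1e-4,maxiter=600))
        if best is None or r.fun<best.fun: best=r
        if i%4==3: print(i,best.fun,best.x)
    return best.x
def region(P,x0,x1,y0,y1):
    Q=P.reshape(-1,3); Q=Q[~np.isnan(Q[:,2])]; return Q[(Q[:,0]>x0)&(Q[:,0]<x1)&(Q[:,1]>y0)&(Q[:,1]<y1)&(Q[:,2]<.13)&(Q[:,2]>-.03)]
E
python3 - <<'E'
from fit import *
z=np.load('top.npz'); m=vision.camera_model('top'); P=cloud(z['d'],m)
D=region(P,.45,.60,-.20,.17); print(len(D)); print(P[204,228:234],P[203,195:204:2],P[206,276:281])
p0=[P[205,226][0]*1000,P[205,226][1]*1000,1.6,-172]
print(fit(hd,D,p0,12))
C=region(P,.47,.56,-.46,-.24); print(fit(hc,C,[515,-415,1.35],12))
E
```

```text
4940
[[0.53513808 0.03480362 0.01777248]
 [0.53523312 0.03168958 0.01578781]
 [0.5331191  0.02631798 0.03736949]
 [0.5333349  0.02335695 0.03410598]
 [0.53571866 0.02249752 0.00768041]
 [0.53533754 0.01889471 0.01077564]] [[0.54186743 0.14492968 0.013909  ]
 [0.54184248 0.13852163 0.01226108]
 [0.53750175 0.12502017 0.05482515]
 [0.53857647 0.120529   0.04194722]
 [0.54173592 0.11918792 0.0076319 ]] [[ 0.51582329 -0.12339086  0.11394484]
 [ 0.51534532 -0.12647599  0.118476  ]
 [ 0.51571957 -0.12958331  0.11319843]
 [ 0.5160192  -0.13270722  0.10877399]
 [ 0.52085127 -0.13628493  0.05207737]]
3 28.87289721389839 [ 522.31790287   39.37929004    1.61519389 -166.68547328]
7 28.835026987813457 [ 521.97099094   39.48545908    1.60919225 -167.00346308]
11 28.835026987813457 [ 521.97099094   39.48545908    1.60919225 -167.00346308]
[ 521.97099094   39.48545908    1.60919225 -167.00346308]
3 19.25266008866333 [ 510.2535832  -398.96330946    1.35095779]
7 19.25266008866333 [ 510.2535832  -398.96330946    1.35095779]
11 19.222535027148695 [ 509.64700151 -399.18200978    1.34329379]
[ 509.64700151 -399.18200978    1.34329379]
```

```bash
cat >> h.py <<'E'
def delta(x=None,y=None,z=None,yaw=None):
    s=sensors.sense(); p=s['ee_pos']; Rm=R.from_euler('xyz',s['orientation']).as_matrix()
    t=np.array([p[i] if v is None else v for i,v in enumerate((x,y,z))])
    print('pos',p.round(4),'rpy',np.round(s['orientation'],4),'t',s['time_s'],'F',s['contact_force'].round(2))
    print('units shift',(Rm.T@(t-p)/.2).round(3), 'len mm',1000*np.linalg.norm(t-p))
    if yaw is not None: print('twist units',-(yaw-s['orientation'][2])/(np.pi/4))
E
python3 -c "
from h import *
delta(.519,-.358,.231,1.343)
z=np.load('top.npz');P=cloud(z['d'],vision.camera_model('top'))
for v,u in((168,331),(165,334),(172,395),(183,385)):print(P[v,u])"
```

```text
pos [ 0.1382 -0.5577  0.2305] rpy [-3.1399e+00 -2.0000e-04  2.4280e-01] t 0.1 F [ 0.16 -0.25  0.67]
units shift [ 2.088e+00 -5.110e-01 -1.000e-03] len mm 430.0036337988414
twist units -1.4008512862100693
[ 0.63109677 -0.29892372  0.1089525 ]
[ 0.63776858 -0.30682453  0.1243397 ]
[ 0.62786141 -0.52473285  0.01568232]
[ 0.5845273  -0.47645729  0.07006851]
```

Emit:
{"api": "move_arm", "payload": {
  "plan": [
    [0.65,0.232,-0.057,0,0],
    [0.65,0.232,-0.057,0,0],
    [0.65,0.232,-0.057,0,0],
    [0.65,0.232,-0.057,0,0],
    [0.65,0.232,-0.057,0,0],
    [0.65,0.232,-0.057,0,0],
    [0.65,0.232,-0.057,0,0],
    [0.65,0.232,-0.057,0,0]
  ]
}}

```text
time_s: 0.9
ee_pos: [0.478, -0.379, 0.2309]
orientation: [-3.141, 0.0, 0.243]
contact_force: [0.0, -0.5, -0.3]
width: 0.0557
grip_force: 0.0
```

Emit:
{"api": "move_arm", "payload": {
  "plan": [
    [0.65,0.232,-0.057,0,0],
    [0.65,0,0,0,-0.18],
    [0.65,0,0,0,-0.18],
    [0.65,0,0,0,-0.18],
    [0.65,0,0,0,-0.18],
    [0.65,0,0,0,-0.18],
    [0.65,0,0,0,-0.18],
    [0.65,0,0,0,-0.18]
  ]
}}

```text
time_s: 1.7
ee_pos: [0.5187, -0.358, 0.2306]
orientation: [-3.14, -0.0, 1.238]
contact_force: [-0.4, -0.7, 0.2]
width: 0.0554
grip_force: 0.0
```

Emit:
{"api": "move_arm", "payload": {
  "plan": [
    [0.65,0,0,0,-0.14],
    [0.65,0,0,0.1,0],
    [0.65,0,0,0.1,0],
    [0.65,0,0,0.1,0],
    [0.65,0,0,0.1,0],
    [0.65,0,0,0,0],
    [0.65,0,0,0,0]
  ]
}}

```text
time_s: 2.4
ee_pos: [0.5186, -0.3579, 0.1511]
orientation: [-3.14, -0.001, 1.342]
contact_force: [0.5, 0.4, -0.0]
width: 0.0558
grip_force: 0.0
```

```bash
python3 - <<'E'
from fit import *
delta(.519,-.358,.1,1.343); print(sensors.sense()['width'])
im,d,m=grab('scene'); cv2.imwrite('pics/scene2.png',cv2.resize(im[110:320,180:460],(784,588),interpolation=cv2.INTER_CUBIC))
P=cloud(d,m); D=region(P,.45,.60,-.20,.17); print(len(D)); print('top fit check')
# joint depth fit of scene alone
print(fit(hd,D,[522,39.5,1.609,-167],8))
E
```

```text
pos [ 0.5186 -0.3579  0.1511] rpy [-3.1403e+00 -6.0000e-04  1.3423e+00] t 2.4 F [ 0.46  0.41 -0.02]
units shift [-0.     0.002  0.255] len mm 51.05216513823886
twist units -0.0008883455327163756
0.05577101061424697
3516
top fit check
3 77.75138902765927 [ 520.41691445   40.4112357     1.60141194 -171.21068594]
7 77.75138902765927 [ 520.41691445   40.4112357     1.60141194 -171.21068594]
[ 520.41691445   40.4112357     1.60141194 -171.21068594]
```

View pics/scene2.png

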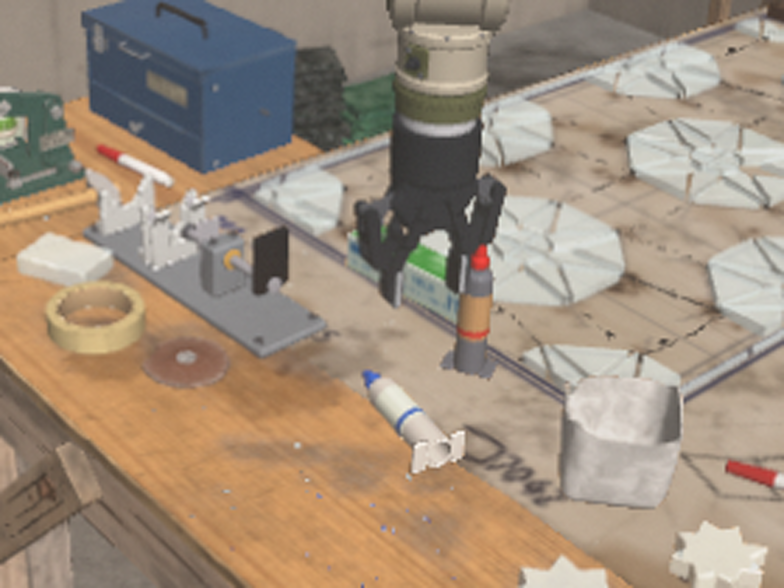

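The scene view shows the cartridge at (410,425) lying free, the dispenser unobstructed at (200,240), and the gripper over the barrel. Both fits agree to about 1.5 mm. I'll descend and grip.

Emit:
{"api": "move_arm", "payload": {
  "plan": [
    [0.65,0,0,0.2,0],
    [0.65,0,0,0.2,0],
    [0.65,0,0,0.15,0],
    [0.65,0,0,0.1,0],
    [0.65,0,0,0.07,0],
    [0.65,0,0,0,0],
    [0.65,0,0,0,0]
  ],
  "newtons": 30
}}

```text
time_s: 3.15
ee_pos: [0.5197, -0.3589, 0.0085]
orientation: [3.14, 0.001, 1.342]
contact_force: [-0.0, -1.2, 0.4]
width: 0.0553
grip_force: 0.0
```

Emit:
{"api": "move_arm", "payload": {
  "plan": [
    [0.3,0,0,0,0],
    [0.2,0,0,0,0],
    [0.2,0,0,0,0],
    [0.2,0,0,0,0],
    [0.2,0,0,0,0],
    [0.2,0,0,0,0]
  ]
}}

```text
time_s: 3.75
ee_pos: [0.52, -0.3592, 0.0092]
orientation: [3.139, 0.002, 1.342]
contact_force: [-0.2, 0.4, 6.7]
width: 0.0313
grip_force: 31.1
```

Emit:
{"api": "move_arm", "payload": {
  "plan": [
    [0.65,0,0,0,0],
    [0.65,0,0,0,0],
    [0.65,0,0,0,0],
    [0.65,0,0,0.03,0],
    [0.65,0,0,0,0],
    [0.65,0,0,0,0]
  ]
}}

```text
time_s: 4.35
ee_pos: [0.5185, -0.3579, 0.0007]
orientation: [-3.141, -0.001, 1.342]
contact_force: [0.6, -0.0, -0.2]
width: 0.0554
grip_force: 0.0
```

Emit:
{"api": "move_arm", "payload": {
  "plan": [
    [0.3,0,0,0,0],
    [0.2,0,0,0,0],
    [0.2,0,0,0,0],
    [0.2,0,0,0,0],
    [0.2,0,0,0,0],
    [0.2,0,0,0,0]
  ],
  "newtons": 60
}}

```text
time_s: 4.95
ee_pos: [0.5191, -0.3584, 0.0015]
orientation: [3.141, 0.0, 1.342]
contact_force: [0.3, 0.3, 1.8]
width: 0.0307
grip_force: 59.7
```

Emit:
{"api": "move_arm", "payload": {
  "plan": [
    [0.2,0,0,-0.1,0],
    [0.2,0,0,-0.15,0],
    [0.2,0,0,-0.2,0],
    [0.2,0,0,-0.2,0],
    [0.2,0,0,-0.15,0],
    [0.2,0,0,0,-0.168],
    [0.2,0,0,0,-0.167],
    [0.2,0,0,0,0]
  ]
}}

```text
time_s: 5.75
ee_pos: [0.5186, -0.358, 0.1611]
orientation: [-3.141, -0.0, 1.606]
contact_force: [0.1, -0.4, -1.9]
width: 0.0307
grip_force: 59.6
```

```bash
python3 -c "
from h import *
delta(.5199,.0775,.16,1.605); print(sensors.sense()['width'],sensors.sense()['ft_torque'])"
```

```text
pos [ 0.5186 -0.358   0.1611] rpy [-3.1411e+00 -3.0000e-04  1.6058e+00] t 5.75 F [ 0.11 -0.4  -1.93]
units shift [2.176 0.082 0.006] len mm 435.4850127884102
twist units 0.0010239856638398824
0.030715436133319656 [ 0.00253488 -0.0377613  -0.02978907]
```

Emit:
{"api": "move_arm", "payload": {
  "plan": [
    [0.2,0.1,0.01,0,0],
    [0.2,0.22,0.01,0,0],
    [0.2,0.24,0.01,0,0],
    [0.2,0.24,0.01,0,0],
    [0.2,0.24,0.01,0,0],
    [0.2,0.24,0.01,0,0],
    [0.2,0.24,0.01,0,0],
    [0.2,0.24,0.01,0,0]
  ]
}}

```text
time_s: 6.55
ee_pos: [0.5214, -0.003, 0.1609]
orientation: [-3.141, -0.0, 1.603]
contact_force: [0.8, 0.8, -1.0]
width: 0.0309
grip_force: 59.6
```

Emit:
{"api": "move_arm", "payload": {
  "plan": [
    [0.2,0.2,0,0,0],
    [0.2,0.15,0,0,0],
    [0.2,0.066,0,0,0],
    [0.2,0,0,0,0],
    [0.2,0,0,0,0]
  ]
}}

```text
time_s: 7.05
ee_pos: [0.5195, 0.0771, 0.161]
orientation: [-3.141, 0.001, 1.605]
contact_force: [-0.7, -1.0, -1.4]
width: 0.0305
grip_force: 59.5
```

```bash
cat > look.py <<'E'
from h import *
import sys
delta(.5199,.0775,.16,1.605)
def proj(m,X):
    Rm=rot(m['orientation']); c=Rm.T; rv=cv2.Rodrigues(c)[0]; t=-c@np.array(m['origin'])
    return cv2.projectPoints(np.array(X,float),rv,t,np.array(m['mtx'],float),np.array(m['D'],float))[0].reshape(-1,2)
def world(o,yaw,L):
    L=np.array(L)/1000.; c,s=np.cos(yaw),np.sin(yaw); return np.array(o)+L@np.array([[c,s,0],[-s,c,0],[0,0,1]])
def cartlines():
    th=np.linspace(0,2*np.pi,25); r=lambda x,q:np.c_[x+0*th,q*np.cos(th),q*np.sin(th)]
    fl=lambda x:np.array([[x,-27,-16],[x,27,-16],[x,27,16],[x,-27,16],[x,-27,-16]])
    return [r(103,16),r(134,9),fl(0),fl(-5),np.array([[0,0,16],[103,0,16]]),np.array([[0,-16,0],[103,-16,0]])]
def displines():
    u=lambda x,hi:np.array([[x,-36,-43],[x,-36,hi],[x,-27,hi],[x,-17,hi-16],[x,-17,0],[x,-12,-11],[x,0,-16],[x,12,-11],[x,17,0],[x,17,hi-16],[x,27,hi],[x,36,hi],[x,36,-43]])
    b=np.array([[-210,-46,-43],[115,-46,-43],[115,46,-43],[-210,46,-43],[-210,-46,-43]])
    return [u(0,27),u(8,27),u(82,13),u(90,13),b]
def overlay(im,m,items,box,name,k=4):
    x0,y0,x1,y1=box; c=cv2.resize(im[y0:y1,x0:x1],None,fx=k,fy=k,interpolation=cv2.INTER_CUBIC)
    for o,yaw,lines,col in items:
        for l in lines:
            q=((proj(m,world(o,yaw,l))-[x0,y0]+.5)*k).round().astype(np.int32); cv2.polylines(c,[q],False,col,1,cv2.LINE_AA)
    cv2.imwrite(name,c)
E
python3 - <<'E'
from look import *
im,d,m=grab('scene'); s=sensors.sense(); p=s['ee_pos']; yaw=s['orientation'][2]
o=world(p+[0,0,.0145],yaw,[-42,0,0]); print(o)
overlay(im,m,[([.5212,.040,.055],1.605,displines(),(0,0,255)),(o,yaw,cartlines(),(0,255,0))],(190,120,320,250),'pics/ov1.png',4.6)
E
```

```text
pos [0.5195 0.0771 0.161 ] rpy [-3.1410e+00  6.0000e-04  1.6049e+00] t 7.05 F [-0.7  -0.95 -1.44]
units shift [0.002 0.002 0.005] len mm 1.1594144965761053
twist units -7.197218000738084e-05
[0.52106784 0.03465045 0.17557536]
```

View pics/ov1.png

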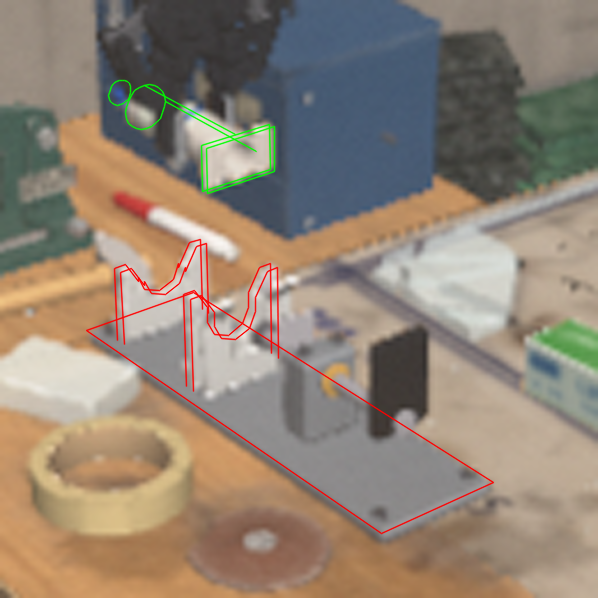

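The overlay shows the held flange at (238,158) and blue cap at (120,93) matching the green model. The slotted plate and base match the red model to within about 1–2 mm. I'll lower it in steps.

Emit:
{"api": "move_arm", "payload": {
  "plan": [
    [0.2,0,0,0.12,0],
    [0.2,0,0,0.13,0],
    [0.2,0,0,0.08,0],
    [0.2,0,0,0.04,0],
    [0.2,0,0,0,0],
    [0.2,0,0,0,0]
  ]
}}

```text
time_s: 7.7
ee_pos: [0.5204, 0.0766, 0.0879]
orientation: [3.141, 0.0, 1.604]
contact_force: [0.9, -0.2, -0.9]
width: 0.0309
grip_force: 59.6
```

Emit:
{"api": "move_arm", "payload": {
  "plan": [
    [0.2,0,0,0.02,0],
    [0.2,0,0,0.02,0],
    [0.2,0,0,0.02,0],
    [0.2,0,0,0,0]
  ]
}}

```text
time_s: 8.1
ee_pos: [0.5194, 0.0774, 0.0747]
orientation: [-3.141, 0.0, 1.606]
contact_force: [0.3, -0.7, -1.9]
width: 0.0306
grip_force: 59.6
```

Emit:
{"api": "move_arm", "payload": {
  "plan": [
    [0.2,0,0,0.02,0],
    [0.2,0,0,0.02,0],
    [0.2,0,0,0.01,0],
    [0.2,0,0,0,0]
  ]
}}

```text
time_s: 8.5
ee_pos: [0.5199, 0.0769, 0.0651]
orientation: [-3.142, 0.001, 1.605]
contact_force: [0.0, -2.6, -1.4]
width: 0.0309
grip_force: 59.7
```

Emit:
{"api": "move_arm", "payload": {
  "plan": [
    [0.2,0,0,0.01,0],
    [0.2,0,0,0.01,0],
    [0.2,0,0,0,0]
  ]
}}

```text
time_s: 8.8
ee_pos: [0.5203, 0.077, 0.0614]
orientation: [3.141, 0.001, 1.605]
contact_force: [0.4, -2.4, 0.9]
width: 0.0308
grip_force: 59.9
```

Emit:
{"api": "move_arm", "payload": {
  "plan": [
    [0.2,0,0,0.01,0],
    [0.2,0,0,0.01,0],
    [0.2,0,0,0.01,0],
    [0.2,0,0,0,0]
  ]
}}

```text
time_s: 9.2
ee_pos: [0.52, 0.0772, 0.055]
orientation: [3.141, 0.0, 1.606]
contact_force: [1.5, -3.0, -0.5]
width: 0.031
grip_force: 59.9
```

Emit:
{"api": "move_arm", "payload": {
  "plan": [
    [0.2,0,0,0.01,0],
    [0.2,0,0,0.01,0],
    [0.2,0,0,0.01,0],
    [0.2,0,0,0,0]
  ]
}}

```text
time_s: 9.6
ee_pos: [0.52, 0.0773, 0.049]
orientation: [3.141, 0.0, 1.606]
contact_force: [2.0, -3.2, -0.1]
width: 0.031
grip_force: 59.9
```

Emit:
{"api": "move_arm", "payload": {
  "plan": [
    [0.2,0,0.003,0.01,0],
    [0.2,0,0,0.01,0],
    [0.2,0,0,0.008,0],
    [0.2,0,0,0,0]
  ]
}}

```text
time_s: 10.0
ee_pos: [0.5201, 0.0774, 0.0432]
orientation: [-3.141, -0.0, 1.606]
contact_force: [1.4, -3.6, -1.0]
width: 0.0311
grip_force: 59.8
```

Emit:
{"api": "move_arm", "payload": {
  "plan": [
    [0.2,0,0,0.008,0],
    [0.2,0,0,0.008,0],
    [0.2,0,0,0,0]
  ]
}}

```text
time_s: 10.3
ee_pos: [0.5202, 0.0773, 0.0405]
orientation: [-3.141, 0.0, 1.605]
contact_force: [-0.2, -3.7, 2.3]
width: 0.0308
grip_force: 60.2
```

Emit:
{"api": "move_arm", "payload": {
  "plan": [
    [0.2,0,0,0.005,0],
    [0.2,0,0,0.005,0],
    [0.2,0,0,0,0]
  ]
}}

```text
time_s: 10.6
ee_pos: [0.5203, 0.0773, 0.0404]
orientation: [3.141, 0.0, 1.605]
contact_force: [-5.5, -4.3, 18.3]
width: 0.0311
grip_force: 62.3
```

```bash
python3 -c "
from h import *
delta(); s=sensors.sense(); print(s['ft_torque'])"
```

```text
pos [0.5203 0.0773 0.0404] rpy [3.1409e+00 4.0000e-04 1.6055e+00] t 10.6 F [-5.54 -4.3  18.26]
units shift [0. 0. 0.] len mm 0.0
[-0.88087742  1.21402211  0.04100544]
```

It has bottomed (a stiff stop at about the expected height). I'll back off slightly and release.

Emit:
{"api": "move_arm", "payload": {
  "plan": [
    [0.2,0,0,-0.006,0],
    [0.2,0,0,0,0],
    [0.4,0,0,0,0],
    [0.6,0,0,0,0],
    [0.6,0,0,0,0],
    [0.6,0,0,-0.02,0],
    [0.6,0,0,0,0]
  ]
}}

```text
time_s: 11.3
ee_pos: [0.5207, 0.0775, 0.044]
orientation: [3.141, -0.0, 1.606]
contact_force: [0.6, -0.7, -0.1]
width: 0.0512
grip_force: 0.0
```

```bash
python3 - <<'E'
from look import *
im,d,m=grab('scene')
o=world([.5212,.040,.055],1.605,[-5,0,0])
overlay(im,m,[([.5212,.040,.055],1.605,displines(),(0,0,255)),(o,1.605,cartlines(),(0,255,0))],(195,160,285,245),'pics/ov2.png',7)
E
```

```text
pos [0.5207 0.0775 0.044 ] rpy [ 3.1412e+00 -2.0000e-04  1.6057e+00] t 11.3 F [ 0.6  -0.65 -0.12]
units shift [ 0.    -0.004 -0.58 ] len mm 116.02431255656417
twist units 0.0008917196589095695
```

View pics/ov2.png

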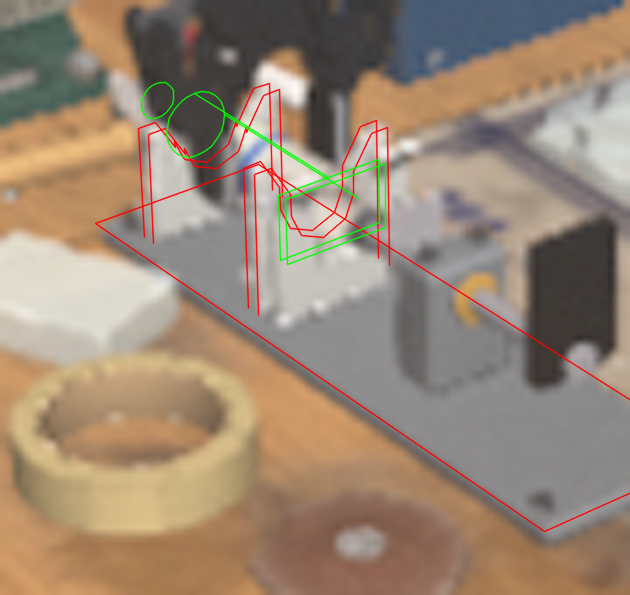

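The view shows the cartridge in the slots with the gripper clear. Whether the rear end is fully down isn't clear here. I'll check by touching the top of the barrel just ahead of the plate with shut fingers, which should meet at z ≈ 0.071.

Emit:
{"api": "move_arm", "payload": {
  "plan": [
    [0.6,0,0,-0.15,0],
    [0.6,0,0,-0.15,0],
    [0,-0.08,0,0,0],
    [0,0,0,0,0],
    [0,0,0,0,0],
    [0,0,0,0,0],
    [0,0,0,0.06,0],
    [0,0,0,0.03,0]
  ]
}}

```text
time_s: 12.15
ee_pos: [0.5201, 0.0617, 0.0839]
orientation: [-3.14, -0.0, 1.606]
contact_force: [-0.5, -0.4, -1.0]
width: -0.0002
grip_force: 0.0
```

Emit:
{"api": "move_arm", "payload": {
  "plan": [
    [0,0,0,0.015,0],
    [0,0,0,0.015,0],
    [0,0,0,0,0]
  ]
}}

```text
time_s: 12.45
ee_pos: [0.5206, 0.0614, 0.079]
orientation: [-3.14, 0.0, 1.606]
contact_force: [0.8, -0.4, 0.2]
width: -0.0003
grip_force: 0.0
```

Emit:
{"api": "move_arm", "payload": {
  "plan": [
    [0,0,0,0.012,0],
    [0,0,0,0.012,0],
    [0,0,0,0,0]
  ]
}}

```text
time_s: 12.75
ee_pos: [0.5208, 0.0613, 0.0747]
orientation: [-3.141, 0.0, 1.605]
contact_force: [-0.6, -0.1, 0.5]
width: -0.0003
grip_force: 0.0
```

Emit:
{"api": "move_arm", "payload": {
  "plan": [
    [0,0,0,0.008,0],
    [0,0,0,0.005,0],
    [0,0,0,0,0]
  ]
}}

```text
time_s: 13.05
ee_pos: [0.5209, 0.0613, 0.0722]
orientation: [-3.141, 0.0, 1.605]
contact_force: [-1.1, -1.2, -0.1]
width: 0.0003
grip_force: 0.0
```

Emit:
{"api": "move_arm", "payload": {
  "plan": [
    [0,0,0,0.005,0],
    [0,0,0,0.004,0],
    [0,0,0,0,0]
  ]
}}

```text
time_s: 13.35
ee_pos: [0.5212, 0.0613, 0.071]
orientation: [3.141, 0.0, 1.605]
contact_force: [-0.6, -0.5, 3.8]
width: 0.0002
grip_force: 2.2
```

Emit:
{"api": "move_arm", "payload": {
  "plan": [
    [0,0,0,0.004,0],
    [0,0,0,0,0]
  ]
}}

```text
time_s: 13.55
ee_pos: [0.5212, 0.0613, 0.071]
orientation: [3.14, 0.0, 1.606]
contact_force: [-3.4, 1.0, 10.5]
width: 0.0001
grip_force: 5.3
```

Contact comes at exactly 0.071, so the barrel is seated. Next I'll rise and go behind the paddle.

Emit:
{"api": "move_arm", "payload": {
  "plan": [
    [0,0,0,-0.15,0],
    [0,0,0,-0.2,0],
    [0,0,0,-0.2,0],
    [0,-0.2,0,-0.05,0],
    [0,-0.235,0,0,0],
    [0,-0.235,0,0,0],
    [0,-0.235,0,0,0],
    [0,-0.235,0,0,0]
  ]
}}

```text
time_s: 14.35
ee_pos: [0.5288, -0.1683, 0.1898]
orientation: [3.141, 0.0, 1.606]
contact_force: [2.2, 0.3, -0.1]
width: 0.0002
grip_force: 0.0
```

Emit:
{"api": "move_arm", "payload": {
  "plan": [
    [0,-0.05,0,0,0],
    [0,0,0,0.1,0],
    [0,0,0,0.15,0],
    [0,0,0,0.15,0],
    [0,0,0,0.13,0],
    [0,0,0,0,0],
    [0,0,0,0,0]
  ]
}}

```text
time_s: 15.05
ee_pos: [0.529, -0.1759, 0.0838]
orientation: [-3.141, -0.001, 1.606]
contact_force: [0.5, 0.3, -0.1]
width: 0.0001
grip_force: 0.0
```

```bash
python3 - <<'E'
from look import *
im,d,m=grab('scene'); cv2.imwrite('pics/s4.png',cv2.resize(im[140:260,190:320],None,fx=5,fy=5,interpolation=cv2.INTER_CUBIC))
E
```

```text
pos [ 0.529  -0.1759  0.0838] rpy [-3.1406e+00 -6.0000e-04  1.6060e+00] t 15.05 F [ 0.49  0.35 -0.14]
units shift [ 1.268e+00 -1.000e-03 -3.800e-01] len mm 264.75552203828084
twist units 0.0012825467390315559
```

View pics/s4.png

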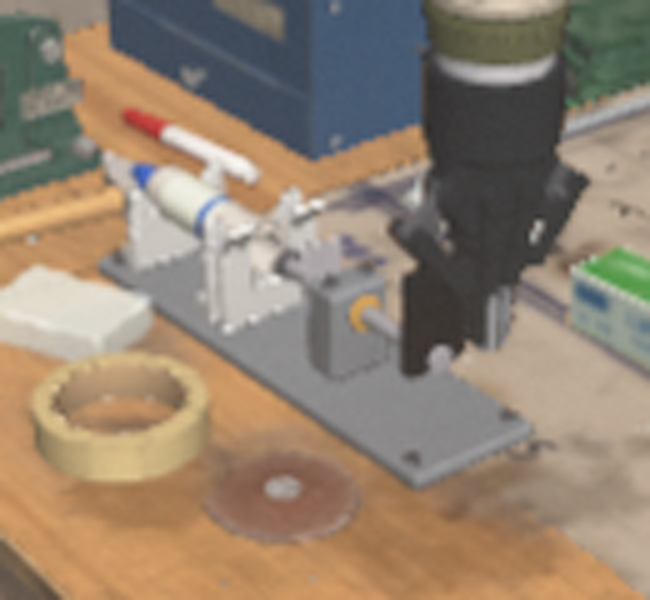

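The cartridge lies level in both slots ((160–280, 180–260)), and the fingers stand behind the paddle at (490,310). I'll push forward by feel.

Emit:
{"api": "move_arm", "payload": {
  "plan": [
    [0,0.04,0,0,0],
    [0,0.04,0,0,0],
    [0,0.02,0,0,0],
    [0,0.02,0,0,0],
    [0,0.02,0,0,0],
    [0,0,0,0,0]
  ]
}}

```text
time_s: 15.7
ee_pos: [0.5282, -0.148, 0.0838]
orientation: [-3.142, 0.0, 1.606]
contact_force: [-0.5, -0.5, -0.1]
width: -0.0001
grip_force: 0.0
```

Emit:
{"api": "move_arm", "payload": {
  "plan": [
    [0,0.015,0,0,0],
    [0,0.015,0,0,0],
    [0,0,0,0,0]
  ]
}}

```text
time_s: 16.0
ee_pos: [0.5282, -0.1445, 0.0837]
orientation: [-3.141, 0.004, 1.604]
contact_force: [-0.6, -6.5, -1.4]
width: 0.0002
grip_force: 3.2
```

Emit:
{"api": "move_arm", "payload": {
  "plan": [
    [0,0.015,0,0,0],
    [0,0.015,0,0,0],
    [0,0.015,0,0,0],
    [0,0.015,0,0,0],
    [0,0.015,0,0,0],
    [0,0,0,0,0]
  ]
}}

```text
time_s: 16.6
ee_pos: [0.5277, -0.1299, 0.0838]
orientation: [-3.141, 0.005, 1.604]
contact_force: [-0.9, -7.9, -1.2]
width: -0.0004
grip_force: 3.8
```

Emit:
{"api": "move_arm", "payload": {
  "plan": [
    [0,0.01,0,0,0],
    [0,0.01,0,0,0],
    [0,0,0,0,0]
  ]
}}

```text
time_s: 16.9
ee_pos: [0.5275, -0.1261, 0.0838]
orientation: [-3.141, 0.005, 1.604]
contact_force: [-0.6, -8.2, -1.8]
width: 0.0
grip_force: 4.0
```

Emit:
{"api": "move_arm", "payload": {
  "plan": [
    [0,0.007,0,0,0],
    [0,0.007,0,0,0],
    [0,0,0,0,0]
  ]
}}

```text
time_s: 17.2
ee_pos: [0.5275, -0.1234, 0.0838]
orientation: [-3.141, 0.005, 1.603]
contact_force: [-0.9, -7.5, -0.7]
width: -0.0001
grip_force: 4.2
```

Emit:
{"api": "move_arm", "payload": {
  "plan": [
    [0,0.007,0,0,0],
    [0,0.007,0,0,0],
    [0,0,0,0,0]
  ]
}}

```text
time_s: 17.5
ee_pos: [0.5273, -0.1206, 0.0838]
orientation: [-3.141, 0.005, 1.603]
contact_force: [-0.7, -8.9, -0.6]
width: 0.0002
grip_force: 4.2
```

Emit:
{"api": "move_arm", "payload": {
  "plan": [
    [0,0.007,0,0,0],
    [0,0.007,0,0,0],
    [0,0,0,0,0]
  ]
}}

```text
time_s: 17.8
ee_pos: [0.5272, -0.1178, 0.0838]
orientation: [-3.141, 0.005, 1.603]
contact_force: [-1.4, -8.6, -2.1]
width: 0.0002
grip_force: 4.2
```

```bash
python3 -c "
from h import *
delta()"
```

```text
pos [ 0.5272 -0.1178  0.0838] rpy [-3.1412  0.0051  1.6034] t 17.8 F [-1.41 -8.65 -2.06]
units shift [0. 0. 0.] len mm 0.0
```

Emit:
{"api": "move_arm", "payload": {
  "plan": [
    [0,0.007,0,0,0],
    [0,0.007,0,0,0],
    [0,0,0,0,0]
  ]
}}

```text
time_s: 18.1
ee_pos: [0.5272, -0.115, 0.0838]
orientation: [-3.141, 0.005, 1.603]
contact_force: [-2.1, -8.4, -0.6]
width: -0.0003
grip_force: 4.2
```

Emit:
{"api": "move_arm", "payload": {
  "plan": [
    [0,0.005,0,0,0],
    [0,0.005,0,0,0],
    [0,0,0,0,0]
  ]
}}

```text
time_s: 18.4
ee_pos: [0.5271, -0.1131, 0.0838]
orientation: [-3.141, 0.005, 1.603]
contact_force: [-1.5, -9.0, -0.2]
width: 0.0
grip_force: 4.3
```

Emit:
{"api": "move_arm", "payload": {
  "plan": [
    [0,0.005,0,0,0],
    [0,0.005,0,0,0],
    [0,0,0,0,0]
  ]
}}

```text
time_s: 18.7
ee_pos: [0.527, -0.111, 0.0838]
orientation: [-3.141, 0.005, 1.603]
contact_force: [-0.2, -9.0, -1.4]
width: 0.0
grip_force: 4.3
```

Emit:
{"api": "move_arm", "payload": {
  "plan": [
    [0,0.005,0,0,0],
    [0,0.005,0,0,0],
    [0,0,0,0,0]
  ]
}}

```text
time_s: 19.0
ee_pos: [0.5269, -0.109, 0.0838]
orientation: [-3.141, 0.005, 1.603]
contact_force: [-0.7, -8.5, -0.4]
width: -0.0001
grip_force: 4.3
```

Emit:
{"api": "move_arm", "payload": {
  "plan": [
    [0,0.005,0,0,0],
    [0,0.005,0,0,0],
    [0,0,0,0,0]
  ]
}}

```text
time_s: 19.3
ee_pos: [0.5268, -0.107, 0.0838]
orientation: [-3.141, 0.005, 1.603]
contact_force: [-1.8, -8.2, -1.1]
width: -0.0001
grip_force: 4.3
```

Emit:
{"api": "move_arm", "payload": {
  "plan": [
    [0,0.005,0,0,0],
    [0,0.005,0,0,0],
    [0,0,0,0,0]
  ]
}}

```text
time_s: 19.6
ee_pos: [0.5268, -0.105, 0.0838]
orientation: [-3.141, 0.005, 1.603]
contact_force: [-1.0, -8.9, 0.0]
width: -0.0
grip_force: 4.3
```

Emit:
{"api": "move_arm", "payload": {
  "plan": [
    [0,0.005,0,0,0],
    [0,0.005,0,0,0],
    [0,0,0,0,0]
  ]
}}

```text
time_s: 19.9
ee_pos: [0.5267, -0.103, 0.0838]
orientation: [-3.141, 0.005, 1.603]
contact_force: [-1.1, -8.4, -0.3]
width: -0.0003
grip_force: 4.3
```

Emit:
{"api": "move_arm", "payload": {
  "plan": [
    [0,0.005,0,0,0],
    [0,0.005,0,0,0],
    [0,0,0,0,0]
  ]
}}

```text
time_s: 20.2
ee_pos: [0.5266, -0.101, 0.0838]
orientation: [-3.141, 0.005, 1.603]
contact_force: [-1.8, -8.6, -1.4]
width: -0.0001
grip_force: 4.3
```

Emit:
{"api": "move_arm", "payload": {
  "plan": [
    [0,0.005,0,0,0],
    [0,0.005,0,0,0],
    [0,0,0,0,0]
  ]
}}

```text
time_s: 20.5
ee_pos: [0.5265, -0.0999, 0.0838]
orientation: [-3.141, 0.007, 1.603]
contact_force: [-2.2, -11.9, -1.0]
width: 0.0002
grip_force: 5.8
```

Emit:
{"api": "move_arm", "payload": {
  "plan": [
    [0,0.005,0,0,0],
    [0,0.005,0,0,0],
    [0,0,0,0,0]
  ]
}}

```text
time_s: 20.8
ee_pos: [0.5265, -0.0987, 0.0838]
orientation: [-3.141, 0.008, 1.602]
contact_force: [-1.2, -13.9, -1.6]
width: -0.0003
grip_force: 7.0
```

Emit:
{"api": "move_arm", "payload": {
  "plan": [
    [0,0.005,0,0,0],
    [0,0,0,0,0]
  ]
}}

```text
time_s: 21.0
ee_pos: [0.5265, -0.0979, 0.0839]
orientation: [-3.141, 0.009, 1.602]
contact_force: [-1.9, -14.2, -1.7]
width: 0.0005
grip_force: 7.3
```

Emit:
{"api": "move_arm", "payload": {
  "plan": [
    [0,0.005,0,0,0],
    [0,0,0,0,0]
  ]
}}

```text
time_s: 21.2
ee_pos: [0.5264, -0.097, 0.0838]
orientation: [-3.141, 0.009, 1.602]
contact_force: [-1.8, -16.1, -2.3]
width: -0.0001
grip_force: 7.5
```

Emit:
{"api": "move_arm", "payload": {
  "plan": [
    [0,0.004,0,0,0],
    [0,0,0,0,0]
  ]
}}

```text
time_s: 21.4
ee_pos: [0.5264, -0.0963, 0.0838]
orientation: [-3.141, 0.009, 1.602]
contact_force: [-1.1, -15.3, -1.3]
width: -0.0002
grip_force: 7.7
```

Emit:
{"api": "move_arm", "payload": {
  "plan": [
    [0,0.003,0,0,0],
    [0,0,0,0,0]
  ]
}}

```text
time_s: 21.6
ee_pos: [0.5264, -0.0958, 0.0839]
orientation: [-3.141, 0.009, 1.602]
contact_force: [-2.2, -15.1, -1.9]
width: -0.0001
grip_force: 7.8
```

Emit:
{"api": "move_arm", "payload": {
  "plan": [
    [0,0.003,0,0,0],
    [0,0,0,0,0]
  ]
}}

```text
time_s: 21.8
ee_pos: [0.5264, -0.0953, 0.0838]
orientation: [-3.141, 0.009, 1.602]
contact_force: [-1.6, -15.4, -3.1]
width: -0.0
grip_force: 7.9
```

Emit:
{"api": "move_arm", "payload": {
  "plan": [
    [0,0.003,0,0,0],
    [0,0,0,0,0]
  ]
}}

```text
time_s: 22.0
ee_pos: [0.5264, -0.095, 0.0838]
orientation: [-3.141, 0.01, 1.602]
contact_force: [-2.2, -17.2, -1.7]
width: -0.0
grip_force: 8.5
```

Emit:
{"api": "move_arm", "payload": {
  "plan": [
    [0,0.002,0,0,0],
    [0,0,0,0,0],
    [0,0,0,0,0]
  ]
}}

```text
time_s: 22.3
ee_pos: [0.5264, -0.095, 0.0839]
orientation: [-3.141, 0.011, 1.601]
contact_force: [-1.9, -18.3, -2.0]
width: 0.0001
grip_force: 9.1
```

Emit:
{"api": "move_arm", "payload": {
  "plan": [
    [0,0.001,0,0,0],
    [0,0,0,0,0],
    [0,0,0,0,0]
  ]
}}

```text
time_s: 22.6
ee_pos: [0.5264, -0.095, 0.0839]
orientation: [-3.141, 0.011, 1.601]
contact_force: [-2.4, -19.4, -2.0]
width: -0.0004
grip_force: 9.4
```

Emit:
{"api": "move_arm", "payload": {
  "plan": [
    [0,0.002,0,0,0],
    [0,0,0,0,0],
    [0,0,0,0,0]
  ]
}}

```text
time_s: 22.9
ee_pos: [0.5264, -0.095, 0.0839]
orientation: [-3.141, 0.012, 1.601]
contact_force: [-2.1, -20.2, -3.9]
width: -0.0
grip_force: 10.1
```

Emit:
{"api": "move_arm", "payload": {
  "plan": [
    [0,0.001,0,0,0],
    [0,0,0,0,0],
    [0,0,0,0,0]
  ]
}}

```text
time_s: 23.2
ee_pos: [0.5264, -0.095, 0.0839]
orientation: [-3.141, 0.012, 1.601]
contact_force: [-2.1, -20.6, -3.1]
width: 0.0002
grip_force: 10.4
```

Emit:
{"api": "move_arm", "payload": {
  "plan": [
    [0,0.002,0,0,0],
    [0,0,0,0,0],
    [0,0,0,0,0],
    [0,0,0,0,0]
  ]
}}

```text
time_s: 23.6
ee_pos: [0.5264, -0.095, 0.0839]
orientation: [-3.14, 0.013, 1.6]
contact_force: [-2.4, -21.6, -3.0]
width: 0.0001
grip_force: 11.1
```

Emit:
{"api": "move_arm", "payload": {
  "plan": [
    [0,-0.01,0,0,0],
    [0,-0.02,0,0,0],
    [0,-0.05,0,0,0],
    [0,-0.1,0,0,0],
    [0,0,0,-0.15,0],
    [0,0,0,-0.2,0],
    [0,0,0,-0.15,0],
    [0,0,0,0,0]
  ]
}}

```text
time_s: 24.4
ee_pos: [0.5302, -0.1253, 0.1884]
orientation: [3.134, 0.003, 1.606]
contact_force: [-0.6, -0.7, -0.2]
width: -0.0001
grip_force: 0.0
```

```bash
python3 - <<'E'
from look import *
im,d,m=grab('scene'); cv2.imwrite('pics/s5.png',cv2.resize(im[140:260,190:320],None,fx=5,fy=5,interpolation=cv2.INTER_CUBIC))
E
```

```text
pos [ 0.5302 -0.1253  0.1884] rpy [3.1338e+00 3.1000e-03 1.6056e+00] t 24.4 F [-0.61 -0.7  -0.19]
units shift [ 1.016 -0.017  0.139] len mm 205.06847498984214
twist units 0.0007403000451589778
```

View pics/s5.png

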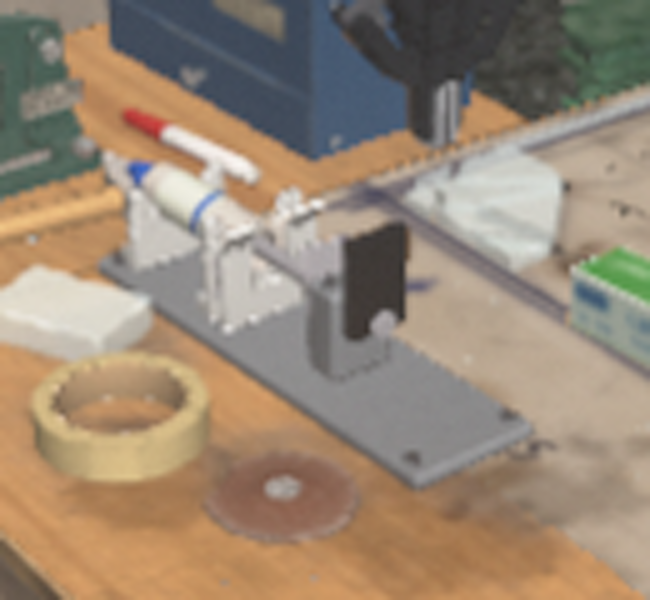

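The view shows the paddle forward at (375,280), the cartridge seated with its cap at (140,172), and the arm clear. I'm handing in the job.

```bash
python3 -c "
from cell import env
print(env.finish_job())"
```

```text
the job is handed in; nothing more can be done
None
```

The cartridge is down in both slots and the rod was pushed home with about 21.6 N at the paddle (roughly 13 N on the piston after brake drag); the arm is clear and the job was handed in at about 24 s, with no verdict returned.

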